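# Roll a water sample vial into its parking bay and shut the gate

### The arm

A 6-joint arm with a two-finger parallel gripper is mounted at the origin on a cart in front of the work surface, level with it; the furniture and walls round the work are solid. World frame = base frame: x ahead of the robot, y to its left, z up, the work surface at z = 0. Lengths are in mm, angles in rad, forces in N, time in s.
With the tool pointing down it reaches from about 350 to 850 mm from the base axis. Payload 8.1 kg.
Tool frame: the origin (TCP) lies at the very end of the fingers, on their centre line; the grasp point (between the pads) lies 19 mm behind it; z points along the fingers, y is the line along which they close (so a half turn about z gives the same grasp; the last joint's range is limited). The gripper opens to 85 mm and grips with 20 to 120 N. Pads are 22 mm wide; open, the fingers measure 114 mm over their backs; the gripper's body (76 mm by 85 mm) begins 54 mm behind the grasp point. The pads swing forward as they close: fully open they stand 13 mm farther back than shut.
Start: joints at [-1.396, 0.13, 1.488, -0, 1.523, -0.085], TCP at [154.153, -579.864, 231.292] pointing down, gripper open.
Joint ranges: [-2.96, 2.96], [-0.89, 2.26], [0.02, 2.5], [-1.34, 4.48], [0, 2.73], [-2.66, 2.66]. Speed limits (rad/s): [2.39, 2.39, 2.79, 3.14, 3.14, 3.14].

### API

Orientations are given as a rotation vector (axis times angle).
In Python, from plant import robot gives the robot as it stands.
- The arm moves only by the tool inch_along, called after "Call:" as name(argument=value, ...), one argument or row to a line, values as JSON. Schema: {"type":"object","properties":{"moves":{"type":"array","items":{"type":"array","items":{"type":"number"},"minItems":4,"maxItems":4},"minItems":1,"maxItems":12},"finger_gap":{"type":"number"},"squeeze":{"type":"number"},"only":{"type":"string"},"quiet":{"type":"boolean"},"lines":{"type":"string"}},"required":["moves"],"additionalProperties":false}. moves is a list of rows, 1 to 12 of them, each of 4 numbers: dx, dy, dz in mm, then a turn about the tool's z in rad; each row shifts and turns the commanded pose from where the row before left it, along the tool's axes as they then stand; what a row does not reach is not made up. A row lasts 1/12 s, in which the tool goes at most 41.7 mm and 0.125 rad, less where a joint would pass 70% of its speed; a pose out of reach is approached as far as the arm can. finger_gap is the finger opening in mm, set as the call begins (left out keeps the last). The fingers move at their own pace and stop on an object; squeeze is the grip in N (left out, the last holds). Time passes only in rows, so rows that do not move let the fingers close. The tool returns the time, the measured TCP pose, the force, the opening and the grip force at its end. only (a regular expression) keeps the lines of the reply that match it, lines (a string "A,B") keeps lines A to B, and quiet returns only ok. Input that does not fit is refused with a message, and nothing moves.
- robot.state(): the state, without advancing time (a new reading comes with each control period).
- robot.camera(name): name is "scene" or "top"; returns the picture (384x512x3 uint8, red, green, blue); there is no depth.
- robot.calibration(name): a dict with "K" (3x3 intrinsics, pixels), "R" (3x3) and "t" (3): a world point X has camera coordinates R X + t. Camera axes: x right, y down, z forward; pixel columns grow to the right and rows downward; lengths in mm; the calibration is good to about 2 mm. A picture is of the moment at which its call begins. calibration takes no time and is no camera call.
- robot.hand_in(): hands the job in; it is judged then, once.
The state is a dict: "t": time; "joints": joint angles; "qvel": joint speeds; "effort": joint torques, N m; "ee_pos": TCP position; "ee_rot": TCP orientation; "contact_force": force on the tool from outside, world axes, zero at the start; "ft_torque": the same for the moment, N m; "finger_gap": finger opening in mm; "grasp_force": force on a finger pad.
Only numpy, scipy, OpenCV 4.12 (cv2) and the standard library are available. Lean on these libraries where they do the work, as an engineer would, in place of code of your own. Each camera call takes 0.05 s, during which the arm holds its last target. There are 200 camera calls.

### The job

Slide the orange gate of the parking bay fully open, roll the amber sample vial along the worktop and up the blue ramp until it drops into the seat behind the crest, then slide the gate fully shut so that the vial cannot roll out. The vial is thin glass and rolls away easily: push it or guide it between loose fingers, never pinch it hard or lift it off the surface, and leave the other things where they are.

Things in the scene. Friction and masses are not known exactly. Their poses are not given: they have to be found in the camera images.
- vial: amber glass vial with a white label and a blue cap, lying on its side; a cylinder 24 mm in diameter (cap too), 64 mm long, 40 g. Origin at its middle (12 mm above the worktop at the start); x runs along its axis to the cap. Smooth glass (sliding friction about 0.35): it rolls at a light touch and rolls on for centimetres when let go; endways it only slides.
- dock: white plastic parking bay fixed to the worktop, with a blue ramp, 80 mm wide inside (y -40 to +40). Origin on the worktop under the middle of the seat; z up; the vial rolls in along +x, its axis along the dock's y. Walls beside the seat (x -17 to +18) and at the back are 28 mm high; the back wall's rubber face is at x = +15 mm.
- dock_seat (a point): middle of the seat: dock origin raised by 14 mm. The seat floor is 2 mm high, from x = -10 mm to the back wall; a vial at rest there has its middle at dock x = -7 to +3 mm, 14 mm above the worktop.
- ramp_foot (a point): foot of the ramp at worktop level, dock x = -68 mm, y = 0. The ramp rises to 7 mm at x = -28 mm, a flat crest runs to x = -18 mm, then a short slope drops to the seat floor at x = -10 mm. Kerbs 12 mm high stand beside the ramp (x -70 to -30 mm, inner faces at y = +-44 mm).
- gate (a joint): slide of the orange gate, m: 0 = shut, 0.088 = fully open; it opens towards the dock's -y and stays where left (1.5 N of friction). It starts 0 to 30 mm open, always in the vial's way. Gate: 4 mm thick, 88 mm long, 9 to 30 mm high, along dock y at x = -23 mm, centred across the mouth when shut. Its 12 mm wide track has 20 mm high stops at y = +50 and -141 mm.
- gate_knob (a point): middle of the gate's black upright round knob, 14 mm in diameter, from 30 to 56 mm above the worktop (this point at 45 mm); the knob stands on the middle of the gate and is pushed sideways along the dock's y
- plaster_model: bystander: cream plaster tooth model, 48x60x29 mm, origin under its middle; leave it
- impression_tray: bystander: blue impression tray, 70x55x14 mm, origin under its middle; leave it
- bur_box: bystander: blue bur box with clear lid, 66x80x30 mm, origin under its middle; leave it
- dappen_1: bystander: white dappen dish, 37x37x26 mm, origin under its middle; leave it
- marker_red: bystander: white pen with red cap, 138x12x13 mm, lying; leave it
- marker_black: bystander: white pen with black cap, 138x12x13 mm, lying; leave it

How it is judged (in metres and radians):
On the way, in this order (a step that is already met when the one before it is completed fails the run):
1. the gate is slid open, at least 76 mm (value of joint gate above 0.076 m), for 0.2 s.
2. the vial lies in the seat behind the crest (x of vial in the frame of dock between -0.011 and 0.007 m and y of vial in the frame of dock between -0.012 and 0.012 m and height (world z) of vial below 0.0175 m and angle between the x axis of vial and the y axis of dock, either way round below 0.25 rad), for 0.2 s.
At the end, for the whole second after the job is handed in: The vial rests in the seat (its middle within -11 to +7 mm of the seat's middle along the dock's x, 12 mm along y, less than 17.5 mm high, its axis within 0.25 rad of the dock's y) and the gate is shut to within 5 mm (all of step 2 and value of joint gate below 0.005 m and linear speed of vial below 0.02 m/s); the robot touches nothing.
It fails at once if the vial is lifted off the surface (its middle above 40 mm) (height (world z) of vial above 0.04 m).
It fails at once if the vial is pinched or pressed by the fingers with more than 20 N (contact force between the fingers and vial above 20 N).
It fails at once if a bystander is moved more than 30 mm (distance of any of plaster_model, impression_tray, bur_box, dappen_1, marker_red, marker_black from where it was at the start of the episode above 0.03 m).
It also fails if it takes over 72 s, if anything falls off the work surface, if the arm or the gripper's body presses on something with over 40 N, if the wrist force passes 120 N, or if a joint passes its speed limit or range.

## Working session

There is one attempt and no reset: what is moved stays moved. The work goes in short steps, Python scripts to look and compute and a tool call to move; the robot and the scene stay as the last step left them, time stands still between calls to the robot, and variables do not carry over. Pictures are saved under pics/ and viewed, at most 10 in all, crops included, and the job is handed in when it is done.

```bash
ls; mkdir -p pics
```

Run:
```python
from plant import robot
import cv2,numpy as np
a=robot.camera("scene");b=robot.camera("top")
cv2.imwrite("pics/s0.png",a[...,::-1]);cv2.imwrite("pics/t0.png",b[...,::-1])
for n in("scene","top"):
    c=robot.calibration(n);R=np.array(c["R"]);print(n,np.array(c["K"]).round(1).tolist(),R.round(3).tolist(),(-R.T@np.array(c["t"])).round(0))
s=robot.state();print(s["t"],s["ee_pos"],s["ee_rot"],s["finger_gap"])
```

```text
pics
plant.py
scene [[473.3, 0.0, 254.6], [0.0, 473.3, 195.5], [0.0, 0.0, 1.0]] [[-0.738, -0.675, -0.015], [-0.486, 0.547, -0.682], [0.468, -0.496, -0.731]] [-148.  787. 1159.]
top [[367.9, 0.0, 256.1], [0.0, 367.9, 188.5], [0.0, 0.0, 1.0]] [[-0.028, -1.0, 0.003], [-0.995, 0.027, -0.096], [0.096, -0.005, -0.995]] [ 451.   20. 1019.]
0.1 [ 154.06201123 -579.36487567  230.34083241] [-3.11345984e+00 -4.06728471e-01  1.33898968e-04] 85.35506459650767
```

View pics/t0.png

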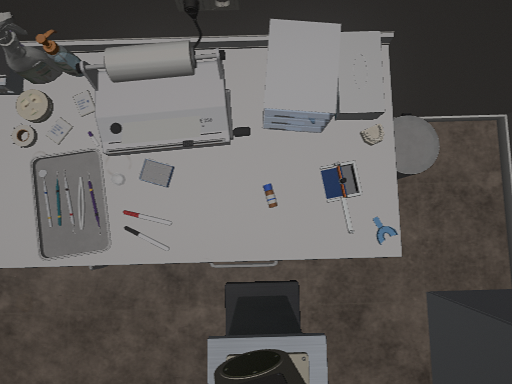

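View pics/s0.png

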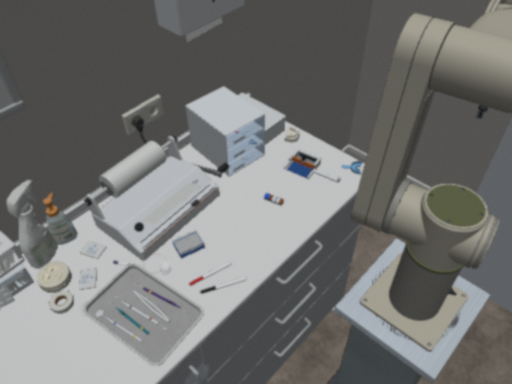

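The top view shows the vial at about (270,195) and the dock at about (342,182), with the ramp on its left and the gate track running down to (350,232). I'll enlarge that area.

Run:
```python
import cv2
b=cv2.imread("pics/t0.png")[145:245,250:380]
cv2.imwrite("pics/t0c.png",cv2.resize(b,None,fx=6,fy=6,interpolation=cv2.INTER_CUBIC))
```

```text
(no output)
```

View pics/t0c.png

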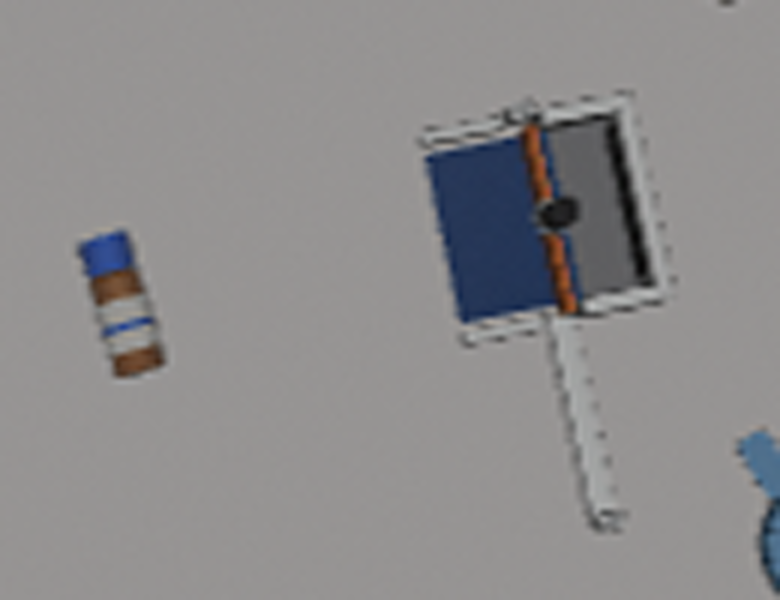

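Create h.py:
```python
from plant import robot
import cv2,numpy as np
from scipy.spatial.transform import Rotation as Ro
def ray(uv,z,n="top"):
    c=robot.calibration(n);K,R,t=[np.array(c[k],float) for k in"KRt"]
    d=R.T@np.linalg.solve(K,[uv[0],uv[1],1]);o=-R.T@t
    return (o+d*(z-o[2])/d[2])[:2]
def crop(p):return np.array([250+(p[0]+.5)/6-.5,145+(p[1]+.5)/6-.5])
def big(m):
    n,l,st,ce=cv2.connectedComponentsWithStats(m.astype(np.uint8));i=1+np.argmax(st[1:,4]);return l==i
def vial(b):
    h=cv2.cvtColor(b,cv2.COLOR_RGB2HSV);s=h[...,1];m=(s>90);return h
```

Run:
```python
from h import *
b=cv2.imread("pics/t0.png")[...,::-1];h=cv2.cvtColor(np.ascontiguousarray(b),cv2.COLOR_RGB2HSV).astype(int)
roi=np.zeros(h.shape[:2],bool);roi[170:220,255:285]=1
m=roi&((h[...,1]>60));m=cv2.morphologyEx(m.astype(np.uint8),cv2.MORPH_CLOSE,np.ones((7,7)))
r=cv2.minAreaRect(cv2.findNonZero(m));print("vial px",r)
box=cv2.boxPoints(r);W=np.array([ray(p,12) for p in box]);print("vial",W.mean(0),np.linalg.norm(W[1]-W[0]),np.linalg.norm(W[2]-W[1]))
cap=(h[...,0]>100)&(h[...,1]>100)&roi; 
c=big(cap);y,x=np.nonzero(c);cc=ray((x.mean(),y.mean()),12);d=cc-W.mean(0);print("cap dir",d,np.arctan2(d[1],d[0]))
roi=np.zeros(h.shape[:2],bool);roi[155:205,315:345]=1
m=big(roi&(h[...,0]>100)&(h[...,0]<130)&(h[...,1]>100));r=cv2.minAreaRect(cv2.findNonZero(m.astype(np.uint8)));print("ramp",r)
roi[155:205,330:350]=1
g=roi&(h[...,0]<14)&(h[...,1]>120);y,x=np.nonzero(g);P=np.array([ray(p,30) for p in zip(x,y)]);
mu=P.mean(0);ev=np.linalg.svd(P-mu)[2][0];ev*=np.sign(ev[0]);pr=(P-mu)@ev;print("gate",mu,ev,np.arctan2(ev[1],ev[0]),pr.min(),pr.max())
A=ray(crop((427,155)),0);B=ray(crop((462,322)),0);f=(A+B)/2;print("foot",A,B,f)
print("knob top",ray(crop((558,210)),56),"stop bottom end",ray(crop((607,525)),20),"top stop",ray(crop((522,108)),20))
print("walls tr,br",ray(crop((630,95)),28),ray(crop((665,297)),28))
```

```text
vial px ((269.784423828125, 195.1146697998047), (23.46674346923828, 8.333088874816895), 73.3007583618164)
vial [529.53239128 -22.39426592] 22.980600317639905 64.56697390051816
cap dir [22.93798034  6.00619254] 0.2560953369552416
ramp ((331.3951110839844, 182.84388732910156), (28.21658706665039, 15.644841194152832), 77.90524291992188)
gate [ 560.31849875 -215.70353313] [0.98729608 0.15889132] 0.15956760679174825 -41.1366918134642 42.40819623443852
foot [ 595.71017021 -167.63999299] [ 517.2946562  -180.35370207] [ 556.50241321 -173.99684753]
knob top [ 561.80315223 -213.84555348] stop bottom end [ 422.76028998 -237.43331311] top stop [ 613.40128377 -208.45874691]
walls tr,br [ 616.73487954 -256.04983106] [ 524.23808489 -266.89317303]
```

Add to h.py:
```python
O=np.array([566.8,-240.]);YA=.16
X=np.array([np.sin(YA),-np.cos(YA)]);Y=np.array([np.cos(YA),np.sin(YA)])
def D(x,y):return O+x*X+y*Y
def todock(p):p=np.array(p[:2])-O;return np.array([p@X,p@Y])
def where(tx=None,ty=None,tz=None):
    s=robot.state();p=np.array(s["ee_pos"]);M=Ro.from_rotvec(s["ee_rot"]).as_matrix()
    yaw=np.arctan2(M[1,0],M[0,0]);dy=YA+np.pi/2-yaw
    print("t",s["t"],"dock",todock(p).round(1),"z",p[2].round(1),"tilt",M[2].round(3),"turn needed(tool)",-dy,"F",np.round(s["contact_force"],1),"gap",s["finger_gap"])
    if tx is not None:
        q=np.append(D(tx,ty),tz);print("delta tool",(M.T@(q-p)).round(1))
```

```bash
python3 -c "
from h import *
where(-24,0,150)"
```

Call:
inch_along(
  moves=[
    [10,-5,0,-0.1],
    [30,-15,0,0],
    [33,-15,0,0],
    [33,-15,0,0],
    [33,-15,0,0],
    [33,-15,0,0],
    [33,-15,0,0],
    [33,-15,0,0],
    [33,-15,0,0],
    [33,-15,0,0],
    [33,-15,0,0],
    [33,-15,0,0],
  ],
  finger_gap=50,
  squeeze=20,
)

```text
t: 1.1
ee_pos: [442.2, -289.6, 230.9]
ee_rot: [-3.091, -0.562, 0.001]
contact_force: [0.5, -0.2, -0.2]
finger_gap: 49.7
grasp_force: 0.0
```

Call:
inch_along(
  moves=[
    [0,0,0,-0.115],
    [0,0,0,-0.115],
    [0,0,0,-0.115],
    [0,0,0,-0.115],
    [0,0,0,-0.115],
    [0,0,0,-0.115],
    [0,0,0,-0.115],
    [0,0,0,-0.115],
    [0,0,0,-0.115],
    [0,0,0,-0.115],
    [0,0,0,-0.115],
    [0,0,0,-0.115],
  ],
)

```text
t: 2.1
ee_pos: [441.1, -291.1, 230.8]
ee_rot: [-2.019, -2.406, -0.0]
contact_force: [-0.6, 0.1, -0.1]
finger_gap: 50.0
grasp_force: 0.0
```

```bash
python3 -c "
from h import *
where(-24,0,100)"
```

```text
t 2.1 dock [  30.4 -132.2] z 230.8 tilt [ 0.001 -0.001 -1.   ] turn needed(tool) 0.014664208251567112 F [-0.6  0.1 -0.1] gap 49.97124685409132
delta tool [ 52.3 133.1 130.7]
```

Call:
inch_along(
  moves=[
    [5,15,10,0.014],
    [13,30,15,0],
    [13,30,15,0],
    [11,30,20,0],
    [10,23,20,0],
    [0,5,20,0],
    [0,0,20,0],
    [0,0,10,0],
    [0,0,0,0],
  ],
)

```text
t: 2.85
ee_pos: [562.3, -218.0, 97.5]
ee_rot: [-2.039, -2.382, 0.003]
contact_force: [-0.6, 0.1, -0.2]
finger_gap: 49.9
grasp_force: 0.0
```

Run:
```python
from h import *
where(-23,0,36)
b=robot.camera("top");a=robot.camera("scene")
cv2.imwrite("pics/t1.png",np.hstack([cv2.resize(b[145:245,300:380,::-1],None,fx=5,fy=5),cv2.resize(a[135:235,250:330,::-1],None,fx=5,fy=5)])[:, :800])
```

```text
t 2.85 dock [-22.5  -0.9] z 97.5 tilt [ 0.004 -0.005 -1.   ] turn needed(tool) -0.004820872766646778 F [-0.6  0.1 -0.2] gap 49.91043464534431
delta tool [ 0.3  1.2 61.5]
```

View pics/t1.png

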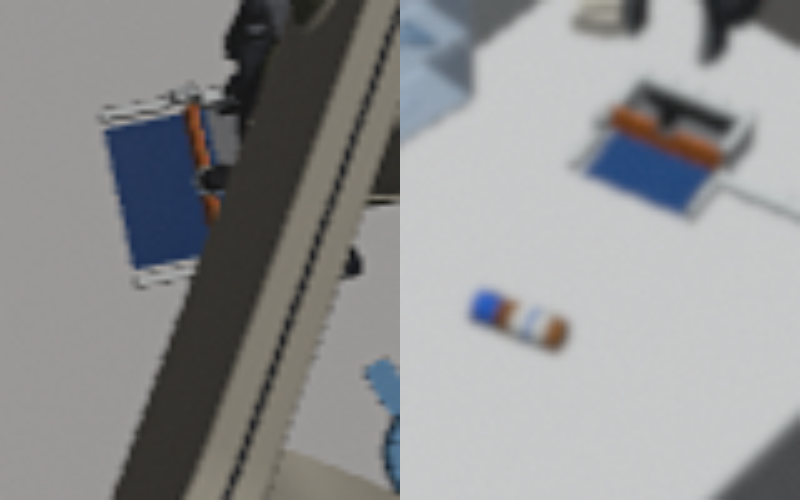

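The scene crop shows the fingertips at (630,30) and (712,50), on either side of the knob at (665,125). I'll descend and slide the gate open.

Call:
inch_along(
  moves=[
    [0,1,15,0],
    [0,0,20,0],
    [0,0,20,0],
    [0,0,6,0],
    [0,0,0,0],
    [0,0,0,0],
  ],
)

```text
t: 3.45
ee_pos: [566.2, -219.6, 41.8]
ee_rot: [2.042, 2.385, 0.001]
contact_force: [-0.3, -0.2, -1.1]
finger_gap: 49.9
grasp_force: 0.0
```

Call:
inch_along(
  moves=[
    [0,-6,0,0],
    [0,-6,0,0],
    [0,-6,0,0],
    [0,-6,0,0],
    [0,-6,0,0],
    [0,-6,0,0],
    [0,-6,0,0],
    [0,-6,0,0],
    [0,-6,0,0],
    [0,-6,0,0],
    [0,-6,0,0],
    [0,0,0,0],
  ],
)

```text
t: 4.45
ee_pos: [499.0, -229.2, 39.9]
ee_rot: [-2.042, -2.385, 0.001]
contact_force: [-0.1, -0.2, -0.7]
finger_gap: 49.8
grasp_force: 0.0
```

```bash
python3 -c "
from h import *
where()"
```

```text
t 4.45 dock [-21.4 -65.2] z 39.9 tilt [ 0.001 -0.001 -1.   ] turn needed(tool) -0.005358922281985423 F [-0.1 -0.2 -0.7] gap 49.81181866572686
```

Call:
inch_along(
  moves=[
    [0,-6,0,0],
    [0,-6,0,0],
    [0,-6,0,0],
    [0,-6,0,0],
    [0,-6,0,0],
    [0,-5,0,0],
    [0,0,0,0],
  ],
)

```text
t: 5.03
ee_pos: [464.6, -234.6, 40.1]
ee_rot: [-2.043, -2.386, 0.001]
contact_force: [-1.0, -0.8, -0.3]
finger_gap: 50.0
grasp_force: 0.0
```

Run:
```python
from h import *
where()
a=robot.camera("scene");
cv2.imwrite("pics/s2.png",cv2.resize(a[135:235,250:350,::-1],None,fx=6,fy=6))
```

```text
t 5.0333 dock [ -21.6 -100. ] z 40.1 tilt [ 0.001 -0.001 -1.   ] turn needed(tool) -0.00545432239865784 F [-1.  -0.8 -0.3] gap 50.007075891664
```

View pics/s2.png

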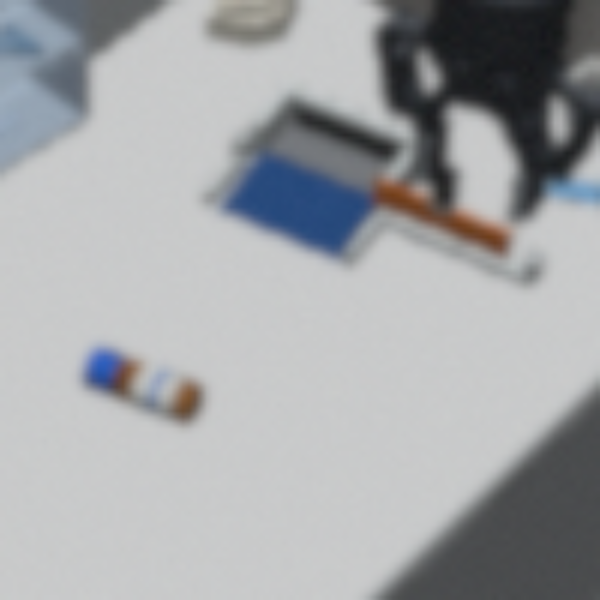

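The gate spans (375,185) to (510,240), so it is almost against its far stop. I'll push gently until it meets the stop.

Call:
inch_along(
  moves=[
    [0,-2,0,0],
    [0,-2,0,0],
    [0,0,0,0],
  ],
)

```text
t: 5.33
ee_pos: [461.8, -235.2, 40.3]
ee_rot: [2.043, 2.387, 0.0]
contact_force: [-0.2, 0.3, 0.1]
finger_gap: 50.0
grasp_force: 0.0
```

Call:
inch_along(
  moves=[
    [0,-2,0,0],
    [0,-2,0,0],
    [0,0,0,0],
  ],
)

```text
t: 5.58
ee_pos: [458.3, -235.8, 40.4]
ee_rot: [2.042, 2.386, 0.001]
contact_force: [3.5, 0.6, -2.5]
finger_gap: 50.1
grasp_force: 1.9
```

Call:
inch_along(
  moves=[
    [0,-2,0,0],
    [0,-2,0,0],
    [0,0,0,0],
  ],
)

```text
t: 5.83
ee_pos: [457.4, -236.0, 40.6]
ee_rot: [2.039, 2.382, 0.008]
contact_force: [21.9, 1.7, -13.5]
finger_gap: 49.9
grasp_force: 11.0
```

```bash
python3 -c "
from h import *
where()"
```

```text
t 5.8333 dock [ -21.4 -107.3] z 40.6 tilt [-0.001  0.007 -1.   ] turn needed(tool) -0.00513517406834918 F [ 21.9   1.7 -13.5] gap 49.939701949703434
```

Call:
inch_along(
  moves=[
    [0,4,0,0],
    [0,2,-10,0],
    [0,0,-25,0],
    [0,0,-25,0],
    [20,8,0,0],
    [30,12,0,0],
    [32,14,0,0],
    [32,14,0,0],
    [32,14,0,0],
    [32,14,0,0],
    [32,14,0,0],
    [32,13,0,0],
  ],
)

```text
t: 6.83
ee_pos: [524.4, 20.8, 101.1]
ee_rot: [2.043, 2.386, -0.001]
contact_force: [0.7, -1.0, -1.5]
finger_gap: 50.0
grasp_force: 0.0
```

Call:
inch_along(
  moves=[
    [0,0,0,0],
    [0,0,0,0],
    [0,0,0,0],
  ],
  finger_gap=30,
  squeeze=20,
)

```text
t: 7.08
ee_pos: [524.0, 19.1, 100.6]
ee_rot: [2.042, 2.388, -0.001]
contact_force: [0.2, -0.6, -0.7]
finger_gap: 30.1
grasp_force: 0.0
```

Run:
```python
from h import *
where(-264,-2,4)
for n in("scene","top"):
    a=robot.camera(n);cv2.imwrite("pics/%s3.png"%n,a[...,::-1])
a=cv2.imread("pics/scene3.png")[150:250,220:320];b=cv2.imread("pics/top3.png")[145:245,235:335]
cv2.imwrite("pics/m3.png",np.hstack([cv2.resize(a,(400,400)),cv2.resize(b,(400,400))]))
```

```text
t 7.0833 dock [-262.6   -0.9] z 100.6 tilt [-0.001 -0.001 -1.   ] turn needed(tool) -0.004090894609815265 F [ 0.2 -0.6 -0.7] gap 30.14461066037615
delta tool [ 1.5 -1.  96.6]
```

View pics/m3.png

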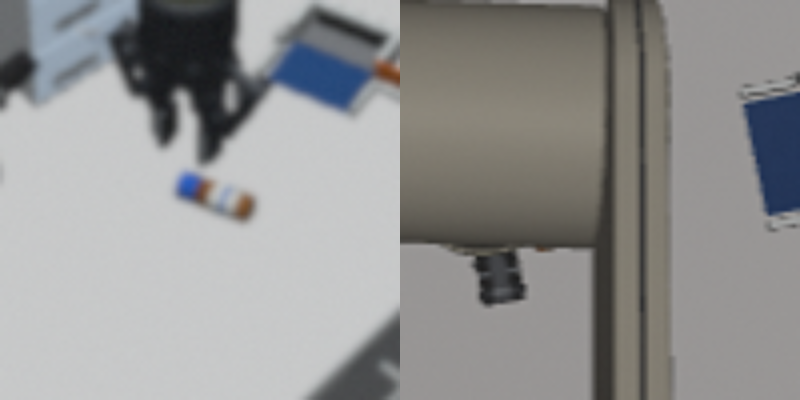

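The scene half shows the fingers at (165,140) and (210,155), above and just behind the vial, whose cap is at (188,185). I'll descend behind it.

Call:
inch_along(
  moves=[
    [0,0,20,0],
    [0,0,25,0],
    [0,0,25,0],
    [0,0,18,0],
    [0,0,8,0],
    [0,0,0,0],
    [0,0,0,0],
  ],
)

```text
t: 7.77
ee_pos: [524.3, 18.6, 4.6]
ee_rot: [-2.044, -2.385, 0.0]
contact_force: [0.9, 0.2, 0.2]
finger_gap: 30.1
grasp_force: 0.0
```

Add to h.py:
```python
def vs():
    b=robot.camera("scene");h=cv2.cvtColor(np.ascontiguousarray(b),cv2.COLOR_RGB2HSV).astype(int)
    # amber body, cap: scene view, z=12 plane
    am=(h[...,0]<20)&(h[...,1]>90)&(h[...,2]>60);cp=(h[...,0]>105)&(h[...,0]<130)&(h[...,1]>120)
    return b,am,cp
```

Run:
```python
from h import *
where(-264,-2,4)
b,am,cp=vs();cv2.imwrite("pics/s4.png",cv2.resize(b[170:240,220:330,::-1],None,fx=7,fy=7))
for v in((266,197),(281,202)):print(todock(ray(v,12,"scene")))
```

```text
t 7.7667 dock [-262.1   -0.7] z 4.6 tilt [ 0. -0. -1.] turn needed(tool) -0.0063162101523934755 F [0.9 0.2 0.2] gap 30.09294647819283
delta tool [ 1.9 -1.3  0.6]
[-228.2379903    23.67351438]
[-220.7566238   -29.59090727]
```

View pics/s4.png

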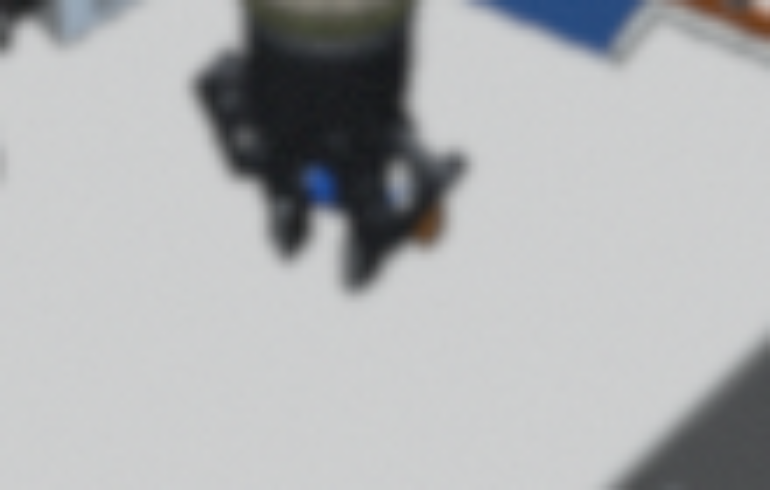

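The fingers are on the worktop behind the vial at (290,250) and (355,285). The cap shows at (320,185) and the amber end at (428,225). I'll push at a steady slow speed.

Call:
inch_along(
  moves=[
    [-2,0,0,0],
    [-3,0,0,0],
    [-3,0,0,0],
    [-3,0,0,0],
    [-3,0,0,0],
    [-3,0,0,0],
    [-4,0,0,0],
    [-4,0,0,0],
    [-5,0,0,0],
    [-5,0,0,0],
    [-5,0,0,0],
    [-5,0,0,0],
  ],
)

```text
t: 8.82
ee_pos: [531.3, -25.6, 4.3]
ee_rot: [-2.043, -2.387, 0.0]
contact_force: [0.5, -1.0, 0.3]
finger_gap: 30.1
grasp_force: 0.0
```

Call:
inch_along(
  moves=[
    [-5,0,0,0],
    [-5,0,0,0],
    [-5,0,0,0],
    [-5,0,0,0],
    [-5,0,0,0],
    [-5,0,0,0],
    [-5,0,0,0],
    [-5,0,0,0],
    [-5,0,0,0],
    [-5,0,0,0],
    [-5,0,0,0],
    [-5,0,0,0],
  ],
)

```text
t: 9.82
ee_pos: [540.6, -84.8, 4.3]
ee_rot: [2.043, 2.387, 0.0]
contact_force: [0.2, 0.1, -0.3]
finger_gap: 30.1
grasp_force: 0.0
```

Call:
inch_along(
  moves=[
    [-5,0,0,0],
    [-5,0,0,0],
    [-5,0,0,0],
    [-5,0,0,0],
    [-5,0,0,0],
    [-5,0,0,0],
    [-5,0,0,0],
    [-5,0,0,0],
    [-5,0,0,0],
    [-5,0,0,0],
    [-5,0,0,0],
    [-5,0,0,0],
  ],
)

```text
t: 10.82
ee_pos: [549.9, -144.1, 4.3]
ee_rot: [-2.043, -2.387, -0.0]
contact_force: [0.4, 0.4, -0.5]
finger_gap: 30.1
grasp_force: 0.0
```

Call:
inch_along(
  moves=[
    [-5,0,0,0],
    [-5,0,-1,0],
    [-5,0,-1,0],
    [-4,0,-1,0],
    [0,0,0,0],
    [0,0,0,0],
    [0,0,0,0],
    [0,0,0,0],
  ],
)

```text
t: 11.48
ee_pos: [552.6, -162.1, 7.2]
ee_rot: [-2.042, -2.387, 0.0]
contact_force: [0.2, 0.4, -0.9]
finger_gap: 30.3
grasp_force: 0.0
```

Run:
```python
from h import *
where()
b,am,cp=vs();cv2.imwrite("pics/s5.png",cv2.resize(b[130:230,230:350,::-1],None,fx=5,fy=5))
t=robot.camera("top");cv2.imwrite("pics/t5.png",t[...,::-1])
```

```text
t 11.4833 dock [-79.2  -1.6] z 7.2 tilt [ 0. -0. -1.] turn needed(tool) -0.004772106674724608 F [ 0.2  0.4 -0.9] gap 30.342821815596434
```

View pics/s5.png

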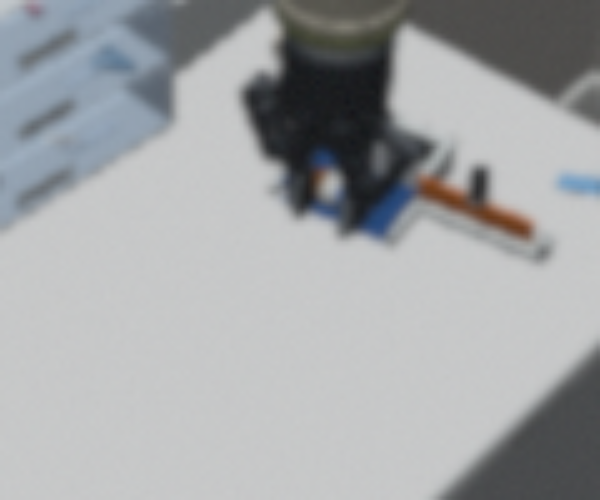

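Run:
```python
from h import *
for z in(14,20,25):print(todock(ray((230+325/5,130+180/5),z,"scene")))
# check reference: gate knob top, ramp front corners
print(todock(ray((230+479/5,130+170/5),56,"scene")),todock(ray((230+392/5,130+238/5),0,"scene")))
a=cv2.imread("pics/s5.png")[130:260,240:430];b=cv2.imread("pics/t5.png")[150:215,305:370]
cv2.imwrite("pics/m5.png",np.hstack([cv2.resize(a,(500,342),interpolation=3),cv2.resize(b,(300,342),interpolation=3)]))
```

```text
[-50.02193188  16.15641655]
[-55.67165526  13.23095718]
[-60.37975807  10.79307437]
[-25.30808818 -87.38287385] [-62.62985142 -45.27581495]
```

View pics/m5.png

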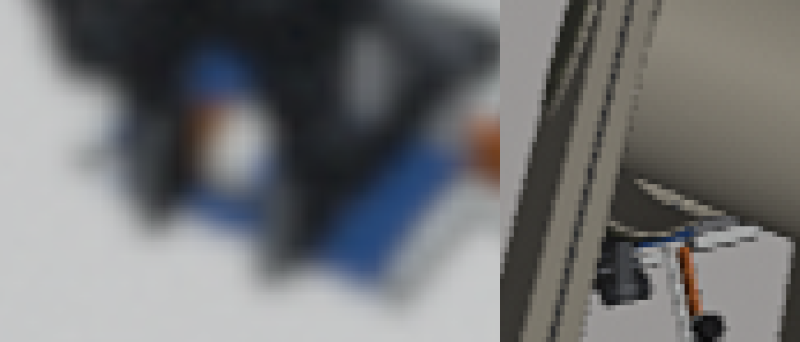

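The label/amber boundary at about (210,120) casts to dock y of about +13, so the vial's centre is at about +9 mm. That is too close to the ±8 limit of the mouth. I'll let it roll slowly back down, centre it endways, and push again.

Call:
inch_along(
  moves=[
    [1,0,0,0],
    [2,0,0,0],
    [2,0,0,0],
    [2,0,0.5,0],
    [2,0,0.5,0],
    [2,0,0.5,0],
    [2,0,0.5,0],
    [2,0,0.5,0],
    [2,0,0,0],
    [2,0,0,0],
    [2,0,0,0],
    [2,0,0,0],
  ],
)

```text
t: 12.58
ee_pos: [549.2, -139.4, 4.8]
ee_rot: [2.043, 2.387, 0.0]
contact_force: [0.6, -0.1, 0.1]
finger_gap: 30.1
grasp_force: 0.0
```

Call:
inch_along(
  moves=[
    [2,0,0,0],
    [2,0,0,0],
    [2,0,0,0],
    [2,0,0,0],
    [2,0,0,0],
    [2,0,0,0],
    [2,0,0,0],
    [0,0,0,0],
    [0,0,0,0],
    [0,0,0,0],
    [0,0,0,0],
    [0,0,0,0],
  ],
)

```text
t: 13.58
ee_pos: [547.0, -125.9, 4.8]
ee_rot: [2.043, 2.387, -0.0]
contact_force: [1.0, 0.2, 0.6]
finger_gap: 29.9
grasp_force: 0.0
```

Call:
inch_along(
  moves=[
    [0,0,0,0],
    [0,0,0,0],
    [0,0,0,0],
    [0,0,0,0],
    [1,0,0,0],
    [2,0,0,0],
    [2,0,0,0],
    [10,0,-5,0],
    [10,0,-20,0],
    [20,0,-30,0],
    [30,0,-30,0],
    [30,0,-20,0],
  ],
)

```text
t: 14.58
ee_pos: [531.5, -21.5, 112.4]
ee_rot: [2.043, 2.384, 0.003]
contact_force: [1.0, -0.3, 0.1]
finger_gap: 30.2
grasp_force: 0.0
```

Run:
```python
from h import *
where()
b,am,cp=vs();
cv2.imwrite("pics/s6.png",cv2.resize(b[130:230,230:350,::-1],None,fx=5,fy=5))
t=robot.camera("top");cv2.imwrite("pics/t6.png",t[...,::-1])
```

```text
t 14.5833 dock [-221.3   -0. ] z 112.4 tilt [-0.001  0.003 -1.   ] turn needed(tool) -0.006312720331608235 F [ 1.  -0.3  0.1] gap 30.156392411776935
```

View pics/s6.png

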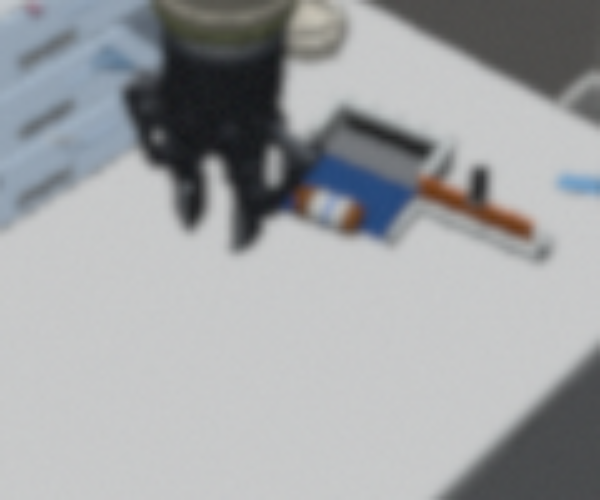

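The vial lies near the ramp foot, with the label at (330,208) and the amber end at (360,220). That was the tenth view, so from here I measure by masks only.

Run:
```python
from h import *
def comps(f,n,r0,r1,c0,c1,z):
    b=cv2.imread(f)[...,::-1];h=cv2.cvtColor(np.ascontiguousarray(b),cv2.COLOR_RGB2HSV).astype(int)
    m=(h[...,0]<25)&(h[...,1]>80)&(h[...,2]>50);q=np.zeros_like(m);q[r0:r1,c0:c1]=1
    k,l,st,ce=cv2.connectedComponentsWithStats((m&q).astype(np.uint8))
    for i in range(1,k):
        if st[i,4]>5:print(n,st[i],ce[i].round(1),b[l==i].mean(0).round(),todock(ray(ce[i],z,n)).round(1))
comps("pics/s6.png".replace("s6","s6"),"scene",0,0,0,0,12)
b=robot.camera("scene");cv2.imwrite("pics/s7.png",b[...,::-1]);comps("pics/s7.png","scene",150,190,270,345,20)
b=robot.camera("top");cv2.imwrite("pics/t7.png",b[...,::-1]);comps("pics/t7.png","top",150,230,290,360,22)
comps("pics/t6.png","top",150,230,290,360,22)
where()
```

```text
scene [314 166  22  11  78] [324.4 171.1] [120.  78.  55.] [-23.8 -84.8]
scene [299 172   3   4  10] [300.  173.5] [105.  74.  54.] [-78.9 -19.9]
top [344 197   5  13  31] [345.9 202.8] [116.  69.  43.] [-22.3 -61.9]
top [348 216   5  13  31] [350.  221.9] [117.  69.  42.] [ -22.3 -114.6]
top [344 197   5  13  31] [345.9 202.8] [117.  70.  43.] [-22.3 -61.9]
top [348 216   5  13  31] [350.  221.9] [117.  69.  41.] [ -22.3 -114.6]
t 14.7833 dock [-2.214e+02 -2.000e-01] z 110.3 tilt [-0.001  0.002 -1.   ] turn needed(tool) -0.0027117616489260588 F [-0.3  0.   0.4] gap 30.332269807882426
```

Call:
inch_along(
  moves=[
    [30,0,0,0],
    [40,0,0,0],
    [40,0,0,0],
    [40,0,0,0],
    [30,0,0,0],
    [0,0,0,0],
  ],
  finger_gap=80,
)

```text
t: 15.28
ee_pos: [501.1, 159.2, 107.7]
ee_rot: [-2.037, -2.387, 0.001]
contact_force: [0.4, -0.2, 0.9]
finger_gap: 80.1
grasp_force: 0.0
```

Add to h.py:
```python
def vt(z=12,n="top"):
    b=robot.camera(n);h=cv2.cvtColor(np.ascontiguousarray(b),cv2.COLOR_RGB2HSV).astype(int)
    cv2.imwrite("pics/last_%s.png"%n,b[...,::-1])
    m=(h[...,0]<25)&(h[...,1]>80)&(h[...,2]>50)
    k,l,st,ce=cv2.connectedComponentsWithStats(m.astype(np.uint8))
    for i in range(1,k):
        d=todock(ray(ce[i],z,n))
        if st[i,4]>3 and -180<d[0]<30 and abs(d[1])<130:
            print(n,st[i],ce[i].round(1),d.round(1))
```

```bash
python3 -c "
from h import *
where();vt();vt(16,'scene')"
```

```text
t 15.2833 dock [-404.5   -1.2] z 107.7 tilt [ 0.002 -0.003 -1.   ] turn needed(tool) -0.002144467377111159 F [ 0.4 -0.2  0.9] gap 80.11389053283705
top [317 176   9   6  35] [321.  178.3] [-73.   17.2]
top [321 189   8   5  28] [324.5 190.6] [-70.7 -18.2]
top [344 197   5  13  31] [345.9 202.8] [-19.8 -61.8]
top [348 216   5  13  31] [350.  221.9] [ -19.8 -115.1]
scene [314 166  22  11  78] [324.4 171.1] [-19.9 -83.2]
scene [290 168   2   4   5] [290.4 169.4] [-75.3  20.1]
scene [299 172   3   4  10] [300.  173.5] [-75.2 -18.1]
```

Call:
inch_along(
  moves=[
    [-20,6,0,0],
    [-34,7,0,0],
    [-34,7,0,0],
    [-34,7,0,0],
    [-34,7,0,0],
    [-34,7,0,0],
    [-34,7,0,0],
    [-34,7,0,0],
    [-34,7,0,0],
    [-28,5,0,0],
    [-10,0,0,0],
    [0,0,0,0],
  ],
  finger_gap=0,
  squeeze=20,
)

```text
t: 16.38
ee_pos: [619.3, -164.9, 108.1]
ee_rot: [-2.048, -2.381, 0.002]
contact_force: [0.4, -0.2, -0.0]
finger_gap: -0.6
grasp_force: 0.0
```

Call:
inch_along(
  moves=[
    [0,0,15,0],
    [0,0,25,0],
    [0,0,25,0],
    [0,0,15,0],
    [0,0,0,0],
    [0,0,0,0],
  ],
)

```text
t: 16.88
ee_pos: [618.9, -159.6, 28.1]
ee_rot: [-2.041, -2.385, 0.002]
contact_force: [-0.3, -0.0, -0.2]
finger_gap: 0.1
grasp_force: 0.0
```

```bash
python3 -c "
from h import *
where(-74,66,15);vt(16,'scene')"
```

```text
t 16.8833 dock [-71.1  64.2] z 28.1 tilt [ 0.002 -0.003 -1.   ] turn needed(tool) -0.00474477539063467 F [-0.3 -0.  -0.2] gap 0.05243239815714215
delta tool [ 2.9  1.8 13.1]
scene [314 166  22  11  78] [324.4 171.1] [-19.9 -83.2]
scene [290 168   2   4   5] [290.4 169.4] [-75.3  20.1]
scene [299 172   3   4  10] [300.  173.5] [-75.2 -18.1]
```

Call:
inch_along(
  moves=[
    [2,0,8,0],
    [1,0,5,0],
    [0,-3,0,0],
    [0,-2,0,0],
    [0,-2,0,0],
    [0,-2,0,0],
    [0,-2,0,0],
    [0,-2,0,0],
    [0,-2,0,0],
    [0,-1,0,0],
    [0,0,0,0],
    [0,0,0,0],
  ],
)

```text
t: 17.93
ee_pos: [604.0, -160.0, 16.3]
ee_rot: [2.043, 2.387, 0.0]
contact_force: [-0.0, 0.4, 0.7]
finger_gap: -0.0
grasp_force: 0.0
```

```bash
python3 -c "
from h import *
where();vt(16,'scene')"
```

```text
t 17.9333 dock [-73.1  49.5] z 16.3 tilt [-0.  0. -1.] turn needed(tool) -0.005080766514306223 F [-0.   0.4  0.7] gap -0.005806740851207783
scene [314 166  22  11  78] [324.4 171.1] [-19.9 -83.2]
scene [290 169   3   3   5] [291. 170.] [-76.8  16.8]
scene [299 172   4   4  10] [300.7 173.6] [-74.4 -20.4]
```

Call:
inch_along(
  moves=[
    [0,-2,0,0],
    [0,-2,0,0],
    [0,-1,0,0],
    [0,0,0,0],
    [0,0,0,0],
  ],
)

```text
t: 18.4
ee_pos: [598.9, -160.7, 16.2]
ee_rot: [-2.043, -2.387, 0.0]
contact_force: [-0.1, 0.7, -0.2]
finger_gap: -0.2
grasp_force: 0.0
```

```bash
python3 -c "
from h import *
where();vt(16,'scene')"
```

```text
t 18.4 dock [-73.1  44.3] z 16.2 tilt [ 0. -0. -1.] turn needed(tool) -0.005068926624141934 F [-0.1  0.7 -0.2] gap -0.1666787204524864
scene [314 165  22  12  79] [324.2 171. ] [-19.8 -82.7]
scene [292 169   2   4   5] [292.4 170.4] [-75.9  11.7]
scene [301 172   3   5  11] [302.  174.3] [-74.9 -25.8]
```

Call:
inch_along(
  moves=[
    [0,4,0,0],
    [0,8,0,0],
    [0,0,-15,0],
    [0,0,-30,0],
    [0,0,-30,0],
    [34,-5,0,0],
    [36,-8,0,0],
    [36,-8,0,0],
    [36,-8,0,0],
    [36,-8,0,0],
    [36,-8,0,0],
    [36,-8,0,0],
  ],
)

```text
t: 19.45
ee_pos: [519.8, 81.8, 91.7]
ee_rot: [2.043, 2.386, 0.001]
contact_force: [-0.1, 0.8, -0.2]
finger_gap: -0.4
grasp_force: 0.0
```

Call:
inch_along(
  moves=[
    [36,-8,0,0],
    [36,0,0,0],
    [0,0,0,0],
  ],
  finger_gap=30,
  squeeze=20,
)

```text
t: 19.7
ee_pos: [499.9, 155.7, 91.8]
ee_rot: [-2.037, -2.39, -0.003]
contact_force: [0.2, 0.3, 0.4]
finger_gap: 30.0
grasp_force: 0.0
```

```bash
python3 -c "
from h import *
where();vt();vt(16,'scene')"
```

```text
t 19.7 dock [-401.3   -3. ] z 91.8 tilt [ 0.002  0.001 -1.   ] turn needed(tool) -0.000656131328795384 F [0.2 0.3 0.4] gap 29.97085281767605
top [318 179   8   5  33] [321.6 180.9] [-72.9   9.6]
top [321 192   9   4  25] [325.  193.4] [-70.9 -25.9]
top [344 197   5  13  31] [345.9 202.8] [-19.8 -61.8]
top [348 216   5  13  31] [350.  221.9] [ -19.8 -115.1]
scene [314 165  22  12  79] [324.2 171. ] [-19.8 -82.7]
scene [292 169   2   4   5] [292.4 170.4] [-75.9  11.7]
scene [301 172   3   5  11] [302.  174.3] [-74.9 -25.8]
```

The vial is now centred at y≈0. I'll move in behind it and push.

Call:
inch_along(
  moves=[
    [-20,1,0,0],
    [-34,1,0,0],
    [-36,1,0,0],
    [-36,0,0,0],
    [-36,0,0,0],
    [-36,0,0,0],
    [-36,0,0,0],
    [-30,0,0,0],
    [-16,0,0,0],
    [-6,0,0,0],
    [0,0,20,0],
    [0,0,25,0],
  ],
)

```text
t: 20.8
ee_pos: [550.4, -134.3, 48.4]
ee_rot: [2.042, 2.381, 0.003]
contact_force: [-0.1, -0.3, 0.2]
finger_gap: 30.0
grasp_force: 0.0
```

Call:
inch_along(
  moves=[
    [0,0,20,0],
    [0,0,15,0],
    [0,0,7,0],
    [0,0,0,0],
    [0,0,0,0],
  ],
)

```text
t: 21.22
ee_pos: [548.1, -132.3, 4.5]
ee_rot: [-2.043, -2.386, 0.0]
contact_force: [0.7, -0.0, -0.3]
finger_gap: 30.0
grasp_force: 0.0
```

```bash
python3 -c "
from h import *
where(-107,0,4.5);vt(16,'scene')"
```

```text
t 21.2167 dock [-109.3   -1.3] z 4.5 tilt [ 0. -0. -1.] turn needed(tool) -0.0050847612129565345 F [ 0.7 -0.  -0.3] gap 29.999665297103824
delta tool [-2.3  1.3 -0. ]
scene [314 166  22  11  78] [324.4 171.1] [-19.9 -83.2]
scene [292 171   2   3   5] [292.6 171.8] [-81.6   7.6]
```

Call:
inch_along(
  moves=[
    [-3,0,0,0],
    [-4,0,0,0],
    [-4,0,0,0],
    [-4,0,0,0],
    [-4,0,0,0],
    [-4,0,0,0],
    [-4,0,0,0],
    [-4,0,-0.8,0],
    [-4,0,-0.8,0],
    [-4,0,-0.8,0],
    [-4,0,-0.8,0],
    [-4,0,-0.8,0],
  ],
)

```text
t: 22.27
ee_pos: [555.4, -179.1, 8.4]
ee_rot: [2.043, 2.387, 0.0]
contact_force: [0.1, 0.7, 0.1]
finger_gap: 30.0
grasp_force: 0.1
```

Call:
inch_along(
  moves=[
    [-4,0,-0.8,0],
    [-4,0,-0.8,0],
    [-4,0,-0.8,0],
    [-4,0,-0.8,0],
    [-4,0,-0.6,0],
    [-4,0,0,0],
    [-3,0,0,0],
    [0,0,0,0],
    [0,0,0,0],
    [0,0,0,0],
    [0,0,0,0],
    [0,0,0,0],
  ],
)

```text
t: 23.27
ee_pos: [559.4, -205.1, 12.0]
ee_rot: [-2.042, -2.387, 0.0]
contact_force: [0.3, 0.7, 0.6]
finger_gap: 30.0
grasp_force: 0.0
```

```bash
python3 -c "
from h import *
where();vt(16,'scene');vt(16)"
```

```text
t 23.2667 dock [-35.6  -1.7] z 12.0 tilt [ 0. -0. -1.] turn needed(tool) -0.004774779738183854 F [0.3 0.7 0.6] gap 30.002651798014224
scene [302 156   3   4  10] [303.  157.5] [ 1.4 13.1]
scene [310 162   3   2   6] [311.  162.5] [ -6.3 -23.4]
scene [314 165  22  12  79] [324.2 171. ] [-19.8 -82.7]
top [347 207   2   3   5] [347.4 208.2] [-19.8 -77.1]
top [348 216   5  13  31] [350.  221.9] [ -20.8 -114.9]
```

Call:
inch_along(
  moves=[
    [5,0,0,0],
    [10,0,-10,0],
    [20,0,-25,0],
    [30,0,-30,0],
    [36,0,-10,0],
    [40,0,0,0],
    [40,0,0,0],
    [40,0,0,0],
    [40,0,0,0],
    [20,0,0,0],
    [0,0,0,0],
  ],
  finger_gap=50,
)

```text
t: 24.28
ee_pos: [515.0, 76.1, 86.5]
ee_rot: [-2.037, -2.39, -0.001]
contact_force: [0.3, 0.0, 0.2]
finger_gap: 50.0
grasp_force: 0.0
```

```bash
python3 -c "
from h import *
where();vt(16,'scene');vt(18)"
```

```text
t 24.2833 dock [-320.3   -0.8] z 86.5 tilt [ 0.001 -0.    -1.   ] turn needed(tool) -0.0007996361509472472 F [0.3 0.  0.2] gap 49.95948579216339
scene [302 155   3   5   8] [302.9 156.6] [ 5.2 15.7]
scene [310 159   5   5  16] [312.1 160.9] [  3.  -22.9]
scene [314 165  22  12  79] [324.2 171. ] [-19.8 -82.7]
top [345 173   9   5  35] [348.6 175. ] [ 2.1 11.3]
top [348 186   8   5  30] [351.4 187.8] [  2.3 -24.5]
top [344 197   5  13  31] [345.9 202.8] [-21.3 -61.9]
top [348 216   5  13  31] [350.  221.9] [ -21.3 -114.8]
```

The vial is in the seat at x≈+2, y≈+1.6 and lies straight. Next I'll shut the gate.

Call:
inch_along(
  moves=[
    [-20,-5,0,0],
    [-34,-10,0,0],
    [-34,-10,0,0],
    [-34,-10,0,0],
    [-34,-10,0,0],
    [-34,-10,0,0],
    [-34,-10,0,0],
    [-34,-10,0,0],
    [-26,-8,0,0],
    [-10,-4,0,0],
    [-3,0,0,0],
    [0,0,0,0],
  ],
)

```text
t: 25.38
ee_pos: [475.6, -236.0, 86.4]
ee_rot: [-2.046, -2.384, -0.0]
contact_force: [0.7, 0.7, 0.1]
finger_gap: 50.1
grasp_force: 0.0
```

```bash
python3 -c "
from h import *
where(-22,-88,40)"
```

```text
t 25.3833 dock [-18.4 -89.4] z 86.4 tilt [ 0. -0. -1.] turn needed(tool) -0.007643171137242222 F [0.7 0.7 0.1] gap 50.068470649709525
delta tool [ 3.5  1.3 46.4]
```

Call:
inch_along(
  moves=[
    [3,1,15,0],
    [0,0,20,0],
    [0,0,11,0],
    [0,0,0,0],
    [0,0,0,0],
    [0,4,0,0],
    [0,5,0,0],
    [0,6,0,0],
    [0,6,0,0],
    [0,6,0,0],
    [0,6,0,0],
    [0,6,0,0],
  ],
)

```text
t: 26.38
ee_pos: [515.8, -226.0, 40.6]
ee_rot: [2.043, 2.387, -0.0]
contact_force: [-2.0, -0.4, 1.2]
finger_gap: 50.0
grasp_force: 0.9
```

Call:
inch_along(
  moves=[
    [0,6,0,0],
    [0,6,0,0],
    [0,6,0,0],
    [0,6,0,0],
    [0,6,0,0],
    [0,6,0,0],
    [0,6,0,0],
    [0,6,0,0],
    [0,4,0,0],
    [0,3,0,0],
    [0,2,0,0],
    [0,0,0,0],
  ],
)

```text
t: 27.38
ee_pos: [571.8, -217.1, 40.5]
ee_rot: [2.042, 2.387, 0.0]
contact_force: [-0.1, -0.0, 0.6]
finger_gap: 49.9
grasp_force: 0.0
```

```bash
python3 -c "
from h import *
where();vt(16,'scene')"
```

```text
t 27.3833 dock [-21.8   8.6] z 40.5 tilt [-0.  0. -1.] turn needed(tool) -0.00482659305986588 F [-0.1 -0.   0.6] gap 49.91699614628945
scene [294 156  22  13 108] [305.7 162.1] [-14.6  -6.7]
```

Call:
inch_along(
  moves=[
    [0,2,0,0],
    [0,2,0,0],
    [0,2,0,0],
    [0,0,0,0],
  ],
)

```text
t: 27.77
ee_pos: [577.7, -216.3, 40.6]
ee_rot: [2.043, 2.386, 0.0]
contact_force: [-0.1, -1.8, 0.3]
finger_gap: 50.3
grasp_force: 0.2
```

Call:
inch_along(
  moves=[
    [0,2,0,0],
    [0,0,0,0],
    [0,0,0,0],
  ],
)

```text
t: 28.02
ee_pos: [579.6, -216.0, 40.6]
ee_rot: [2.042, 2.387, 0.0]
contact_force: [0.2, -0.3, 0.1]
finger_gap: 50.0
grasp_force: 0.1
```

Call:
inch_along(
  moves=[
    [0,1,0,0],
    [0,1,0,0],
    [0,0,0,0],
  ],
)

```text
t: 28.27
ee_pos: [581.1, -215.7, 40.5]
ee_rot: [-2.042, -2.386, 0.001]
contact_force: [-2.5, -1.2, 2.3]
finger_gap: 50.3
grasp_force: 1.3
```

Call:
inch_along(
  moves=[
    [0,1,0,0],
    [0,1,0,0],
    [0,0,0,0],
  ],
)

```text
t: 28.52
ee_pos: [581.5, -215.6, 40.3]
ee_rot: [-2.041, -2.384, 0.004]
contact_force: [-10.7, -0.3, 6.3]
finger_gap: 50.0
grasp_force: 5.5
```

```bash
python3 -c "
from h import *
where()"
```

```text
t 28.5167 dock [-21.7  18.4] z 40.3 tilt [ 0.001 -0.004 -1.   ] turn needed(tool) -0.005037163734786798 F [-10.7  -0.3   6.3] gap 49.992401233816295
```

The gate met its stop with the TCP at +18.4 mm, against +18 expected. I'll back off, clear the arm and verify.

Call:
inch_along(
  moves=[
    [0,-6,0,0],
    [0,-10,0,0],
    [0,0,-10,0],
    [0,0,-30,0],
    [0,0,-30,0],
    [30,0,-20,0],
    [38,0,0,0],
    [38,0,0,0],
    [38,0,0,0],
    [38,0,0,0],
    [38,0,0,0],
    [20,0,0,0],
  ],
)

```text
t: 29.52
ee_pos: [530.3, 23.3, 131.8]
ee_rot: [2.041, 2.388, 0.004]
contact_force: [0.8, 0.0, -0.5]
finger_gap: 49.9
grasp_force: 0.0
```

Call:
inch_along(
  moves=[
    [30,0,0,0],
    [30,0,0,0],
    [0,0,0,0],
    [0,0,0,0],
    [0,0,0,0],
  ],
)

```text
t: 29.93
ee_pos: [521.7, 78.6, 131.3]
ee_rot: [2.041, 2.387, 0.001]
contact_force: [0.3, 0.5, 0.5]
finger_gap: 49.9
grasp_force: 0.0
```

```bash
python3 -c "
from h import *
where();vt(16,'scene');vt(18);vt(30)"
```

```text
t 29.9333 dock [-321.7    6.3] z 131.3 tilt [-0.     0.001 -1.   ] turn needed(tool) -0.004200079659451461 F [0.3 0.5 0.5] gap 49.85260827946781
scene [292 156  23  12  98] [304.3 161.8] [-15.9  -1.7]
top [337 165   5  13  35] [338.8 171. ] [-22.2  27.3]
top [345 173   9   5  34] [348.7 175. ] [ 2.5 11.4]
top [341 184   5  13  34] [342.9 189.8] [-21.8 -25.6]
top [347 186   9   5  31] [351.3 187.8] [  1.9 -24.5]
top [337 165   5  13  36] [338.8 171.1] [-25.1  25.7]
top [345 173   9   5  34] [348.7 175. ] [-0.9 10.4]
top [341 184   5  13  35] [342.9 189.8] [-24.7 -26.1]
top [348 186   8   5  31] [351.4 187.7] [ -1.1 -24.9]
```

```bash
python3 -c "
from plant import robot
print(robot.hand_in())"
```

```text
the job is handed in; nothing more can be done
None
```

I handed the job in after about 30 s of robot time: by the last camera measurement the vial rests in the seat (x about +2 mm, y about +1.6 mm), the gate is shut against its stop, and the arm is clear; no verdict was printed.

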